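Gauge the glazing groove and set aside the shallow bar

TASK

One of the two grooved oak bars on the bench has its glazing groove cut too shallow (8 mm deep instead of 24 mm). Take the sprung depth gauge from its wooden rest and push its probe down into the groove of either bar, without shifting that bar, until the gauge's base sits flat on the bar's top; hold it there a moment to read the depth, then stand the gauge upright on its rest again. Then lay the shallow bar, groove up and flat on the floor, in the grey tray, and leave the other bar where it is.

Things in the scene. Friction and masses are not known exactly. Their poses are not given: they have to be found in the camera images.
- bar_a: one of two outwardly alike oak bars, 180 mm long (x), 56 wide (y), 44 high (z), 0.3 kg, loose on the bench, groove up. Origin: centre of the underside. A groove 18 mm wide runs the whole length along x in the middle of the top, open at both ends; it is 8 mm deep in one bar (too shallow), 24 mm in the other (correct); which is which is not told.
- bar_b: one of two outwardly alike oak bars, 180 mm long (x), 56 wide (y), 44 high (z), 0.3 kg, loose on the bench, groove up. Origin: centre of the underside. A groove 18 mm wide runs the whole length along x in the middle of the top, open at both ends; it is 8 mm deep in one bar (too shallow), 24 mm in the other (correct); which is which is not told.
- gauge: depth gauge, 0.22 kg. Origin: centre of the base's flat underside, z up. Steel base 44 mm (x) by 80 (y), 10 thick; on it an aluminium block 36 mm (x) by 28 (y), from 10 to 95 mm above the underside. An 8 mm round sprung probe sticks 30 mm out of the underside's centre. It starts standing on the rest, its y across the gap within 6 degrees. Left alone on a bar it is lifted by its spring.
- gauge_grip (a point): centre of the gauge's block, 56 mm above the underside: where to pinch it, across its 28 mm width (gauge y). Its x faces must stay free: each carries a slot, scale strokes and a black pointer bar that rises with the probe. To measure, the gauge's y (the 80 mm of its base) lies across the groove, so that the base bridges it; half a turn makes no difference.
- probe (a joint): how far the probe is pushed in, m: 0 free, at most 0.031. With the base flat over a groove it is 0.030 minus the groove's depth: about 0.022 at 8 mm, 0.006 at 24 mm. Spring: about 4 N at 0, plus 0.15 N per mm. The black pointer bar on the x faces (20 mm wide, 4 high, standing 5 mm out) shows the same: its centre is 35 mm above the underside at 0 and rises by this value.
- rest: fixed dark wooden rest for the gauge, 70 mm (x) by 110 mm (y), 50 mm high: two 33 mm thick uprights with a 44 mm wide gap between them that runs along x. Origin: centre of the underside. The gauge stands with its underside on top of both uprights (50 mm up), probe hanging free in the gap.
- tray: fixed low grey metal tray, 250 mm (x) by 160 mm (y) outside, walls 5 mm thick and 22 mm high, floor 5 mm thick. Origin: centre of the underside. The tray and the rest stand on opposite sides of the bars, either way round.
Not all that is in view belongs to the job. What is shaped like the bar_a but pink is not meant.

How it is judged:
On the way, in this order (a step that is already met when the one before it is completed fails the run):
1. the gauge's base sits flat on the top of one bar (not shifted more than 30 mm from its start), its probe pushed into that bar's groove, for 0.4 s (((x of gauge in the frame of bar_a between -0.085 and 0.085 m and y of gauge in the frame of bar_a between -0.007 and 0.007 m and z of gauge in the frame of bar_a between 0.041 and 0.0462 m and angle between the z axis of gauge and the z axis of bar_a, either way round below 0.045 rad and value of joint probe above 0.003 m and distance of bar_a from where it was at the start of the episode below 0.03 m) or (x of gauge in the frame of bar_b between -0.085 and 0.085 m and y of gauge in the frame of bar_b between -0.007 and 0.007 m and z of gauge in the frame of bar_b between 0.041 and 0.0462 m and angle between the z axis of gauge and the z axis of bar_b, either way round below 0.045 rad and value of joint probe above 0.003 m and distance of bar_b from where it was at the start of the episode below 0.03 m))), for 0.4 s.
2. the gauge stands upright on its rest again, let go (x of gauge in the frame of rest between -0.03 and 0.03 m and y of gauge in the frame of rest between -0.018 and 0.018 m and z of gauge in the frame of rest between 0.046 and 0.054 m and angle between gauge's own z axis and vertical below 0.06 rad and contact force between the fingers and gauge below 0.1 N), for 0.2 s.
3. the bar with the 8 mm groove lies flat in the tray, groove up (x of bar_b in the frame of tray between -0.05 and 0.05 m and y of bar_b in the frame of tray between -0.06 and 0.06 m and z of bar_b in the frame of tray between 0 and 0.009 m and angle between bar_b's own z axis and vertical below 0.06 rad), for 0.2 s.
At the end, for the whole second after the job is handed in: Shallow bar at rest flat in the tray, groove up (tilt < 0.06 rad), centre within 50 mm of the tray's along its x, 60 mm along y; the other bar flat and within 30 mm of its start; gauge upright at rest on the rest (height within 4 mm, 30 mm along the gap, 18 mm across, tilt < 0.06 rad) (all of step 3 and x of gauge in the frame of rest between -0.03 and 0.03 m and y of gauge in the frame of rest between -0.018 and 0.018 m and z of gauge in the frame of rest between 0.046 and 0.054 m and angle between each of gauge, bar_a's own z axis and vertical below 0.06 rad and distance of bar_a from where it was at the start of the episode below 0.03 m and linear speed of each of bar_b, gauge below 0.02 m/s); the robot touches nothing.
It fails at once if the bar with the 24 mm groove is carried off (more than 80 mm from its start) (distance of bar_a from where it was at the start of the episode above 0.08 m).
It also fails if it takes over 62 s, if anything falls off the work surface, if the arm or the gripper's body presses on something with over 40 N, if the wrist force passes 120 N, or if a joint passes its speed limit or range.

ROBOT

A 6-joint arm with a two-finger parallel gripper is mounted at the origin on the work surface. World frame = base frame: x ahead of the robot, y to its left, z up, the work surface at z = 0. Lengths are in m, angles in rad, forces in N, time in s.
With the tool pointing down it reaches from about 0.25 to 0.775 m from the base axis. Payload 4 kg.
Tool frame: the origin (TCP) lies between the finger pads; the fingertips stand 19 mm ahead of it and the grasp point (between the pads) is the TCP; x points along the fingers, y is the direction in which the jaws open and shut, and the axes are right-handed (so a half turn about x gives the same grasp; the last joint's range is limited). The gripper opens to 85 mm and grips with 20 to 120 N. Pads are 22 mm wide; open, the fingers measure 114 mm over their backs; the gripper's body (76 mm by 85 mm) begins 54 mm behind the grasp point. The pads swing forward as they close: fully open they stand 13 mm farther back than shut.
Start: joints at [1.241, 0.087, 1.371, -0, 1.684, -0.103], TCP at [0.124, 0.536, 0.25] pointing down, gripper open.
Joint ranges: [-3.1, 3.1], [-0.76, 2.03], [0.27, 2.55], [-1.08, 4.22], [0.17, 2.65], [-2.57, 2.57]. Speed limits (rad/s): [2.79, 2.79, 3.14, 3.14, 3.14, 3.14].

INTERFACE

Orientations are given as a 3x3 rotation matrix whose columns are the frame's x, y, z axes.
In Python, from workcell import bot gives the robot as it stands.
- The arm moves only by the tool apply_moves, never from a script. Its argument "rows" is a list of rows, each a list of 7 numbers: the shift along the world's x, y, z in cm, then the turn, a rotation vector about the world's x, y, z in degrees, then the opening, from 0 (shut) to 1 (fully open). A call has 1 to 20 rows; each row shifts and turns the commanded pose from where the row before left it; what a row does not reach is not made up. A row lasts 1/10 s, in which the tool goes at most 50 mm and 8.59 degrees, less where a joint would pass 70% of its speed; a pose out of reach is approached as far as the arm can. A call with a gripper value outside its range is refused whole. The fingers move at their own pace and stop on an object; the grip force is fixed at half the most. Time passes only in rows, so rows that do not move let the fingers close. It gives the time, the measured TCP pose, the force and the opening at its end, in the units of the state.
- bot.read_state(): the state, without advancing time (a new reading comes with each control period).
- bot.snapshot(name): name is "scene" or "top" or "wrist"; returns a dict with "color" (384x512x3 uint8, red, green, blue), "z_map" (384x512 float32, m along the optical axis (not along the pixel's ray), 0 where there is no reading), "K" (3x3 intrinsics, pixels), "origin" and "orientation" of the camera in the world; the wrist camera has in their place "hand_eye" (4x4, takes a point from camera to tool coordinates, whose origin is the TCP and whose axes are the tool frame's). Camera axes: x right, y down, z forward; pixel columns grow to the right and rows downward; lengths in m; the calibration is good to about 2 mm. A picture is of the moment at which its call begins: read the wrist's pose just before it.
- bot.close_job(): hands the job in, once; it reports no verdict.
The state is a dict: "t": time; "qpos": joint angles; "joint_velocities": joint speeds; "effort": joint torques, N m; "tcp_pos": TCP position; "eef_rot": TCP orientation; "force": force on the tool from outside, world axes, zero at the start; "wrist_torque": the same for the moment, N m; "width": opening from 0.0 (shut) to 1.0 (fully open).
Only numpy, scipy, OpenCV 4.12 (cv2) and the standard library are available. Lean on these libraries where they do the work, as an engineer would, in place of code of your own. Each camera call takes 0.05 s, during which the arm holds its last target.

## Working session

There is one attempt and no reset: what is moved stays moved. The work goes in short steps, Python scripts to look and compute and a tool call to move; the robot and the scene stay as the last step left them, time stands still between calls to the robot, and variables do not carry over. Pictures are saved under pics/ and viewed, and the job is handed in when it is done.

Besides the shell and the picture viewer there is one more tool, called after "Request:" by a JSON object that holds its "api" and its "payload". apply_moves: Moves the arm, as the interface text tells. Its arguments: {"type":"object","properties":{"rows":{"type":"array","items":{"type":"array","items":{"type":"number"}}}},"required":["rows"]}

```bash
ls; mkdir -p pics
cat > h.py <<'E'
import numpy as np,cv2
from workcell import bot
def snap(n,f=None):
    st=bot.read_state(); s=bot.snapshot(n)
    if n=='wrist':
        T=np.eye(4);T[:3,:3]=np.array(st['eef_rot']);T[:3,3]=st['tcp_pos'];T=T@np.array(s['hand_eye'])
    else:
        T=np.eye(4);T[:3,:3]=np.array(s['orientation']);T[:3,3]=s['origin']
    if f: cv2.imwrite('pics/'+f,s['color'][:,:,::-1])
    K=np.array(s['K']);z=s['z_map'];v,u=np.mgrid[:z.shape[0],:z.shape[1]]
    P=np.stack([(u-K[0,2])/K[0,0]*z,(v-K[1,2])/K[1,1]*z,z],-1)
    W=P@T[:3,:3].T+T[:3,3]; W[z==0]=np.nan
    return s['color'],W,T,K
E
python3 - <<'E'
from h import *
st=bot.read_state();print(st)
for n in ['top','scene']:
    c,W,T,K=snap(n,n+'0.png');np.savez('/tmp/'+n,c=c,W=W,T=T,K=K);print(n,T.round(3),K)
E
```

```text
pics
{'t': 0.0, 'qpos': array([ 1.24090739e+00,  8.79910373e-02,  1.37230899e+00, -1.78419262e-05,
        1.68359472e+00, -1.03096925e-01]), 'joint_velocities': array([-0.00012745,  0.001397  , -0.00079758, -0.00100144,  0.00065887,
        0.00128128]), 'effort': array([-8.83255270e-04, -3.51870596e+01, -3.13269997e+01, -2.43115737e-04,
        1.07218162e-02, -6.81046004e-06]), 'tcp_pos': array([0.12352461, 0.53546839, 0.24909162]), 'eef_rot': array([[-7.28960350e-04,  2.24853946e-01,  9.74392206e-01],
       [-2.18369635e-03,  9.74389784e-01, -2.24855020e-01],
       [-9.99997350e-01, -2.29168710e-03, -2.19278777e-04]]), 'force': array([-0.11021202,  0.33433632, -0.01890676]), 'wrist_torque': array([ 0.00022774, -0.04268551,  0.02351265]), 'width': 0.9978292313211461}
top [[-0.027 -0.981  0.194  0.271]
 [-1.     0.025 -0.014 -0.003]
 [ 0.009 -0.195 -0.981  0.971]
 [ 0.     0.     0.     1.   ]] [[349.62188472   0.         252.389551  ]
 [  0.         349.62188472 193.19983647]
 [  0.           0.           1.        ]]
scene [[-0.588  0.67  -0.452  0.895]
 [ 0.809  0.48  -0.341  0.357]
 [-0.011 -0.566 -0.824  0.929]
 [ 0.     0.     0.     1.   ]] [[390.00322442   0.         257.10146468]
 [  0.         390.00322442 193.11100783]
 [  0.           0.           1.        ]]
```

View pics/top0.png

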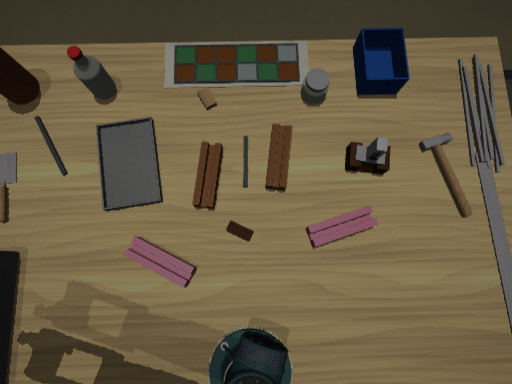

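View pics/scene0.png

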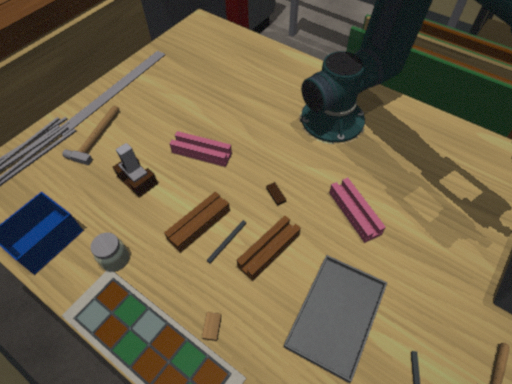

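The top view shows the tray at about (130,163), the oak bars at (208,174) and (280,156), and the gauge on its rest at (370,155). Two pink decoys lie lower down. Next I'll fit the poses from the depth data.

```bash
cat > fit.py <<'E'
from h import *
def rect(W,m,name):
    p=W[m][:,:2]; 
    (c,s,a)=cv2.minAreaRect((p*1000).astype(np.float32)); print(name,len(p),np.round(c,1),np.round(s,1),round(a,1),'z',np.nanpercentile(W[m][:,2],[5,50,95]).round(4))
if __name__=='__main__':
    for cam in ['top','scene']:
        d=np.load('/tmp/%s.npz'%cam);W=d['W'];Z=W[...,2]
        print(cam)
        def box(x0,x1,y0,y1): return (W[...,0]>x0)&(W[...,0]<x1)&(W[...,1]>y0)&(W[...,1]<y1)
        for nm,zl,zh in [('bars',.036,.06),('gaugebase',.054,.068),('resttop',.044,.054),('block',.135,.16),('blk',.08,.16),('tray',.012,.03)]:
            m=((Z>zl)&(Z<zh)).astype(np.uint8)
            n,l,s,_=cv2.connectedComponentsWithStats(m,connectivity=4)
            for i in range(1,n):
                if s[i,4]>25: rect(W,l==i,nm)
E
python3 fit.py
```

```text
top
bars 322 [ 871.4 -437. ] [165.3  79.4] 36.6 z [0.0373 0.0483 0.0585]
bars 316 [ 808.8 -360.4] [198.2  95. ] 36.4 z [0.0373 0.0475 0.0589]
bars 229 [777.4 637.3] [42.9 97.7] 47.6 z [0.0371 0.0478 0.0587]
bars 128 [775.7 404.8] [29.7 69.8] 36.4 z [0.0378 0.0483 0.0584]
bars 163 [ 750.4 -200.4] [74.  42.6] 73.1 z [0.039  0.0526 0.0596]
bars 454 [564.5 -77.1] [ 25.4 180. ] 82.6 z [0.0376 0.0432 0.0458]
bars 463 [ 559.2 -109. ] [ 24.3 179.6] 81.9 z [0.0378 0.043  0.0455]
bars 466 [516.5 124.5] [ 19.4 179.2] 81.9 z [0.04   0.0431 0.0457]
bars 577 [ 551.6 -342.7] [110.8  70.5] 81.9 z [0.042  0.0498 0.0594]
bars 464 [512.4  87.7] [ 19.2 181. ] 81.9 z [0.0399 0.0432 0.046 ]
bars 475 [ 379.5 -249.6] [ 19.1 178.8] 17.2 z [0.0402 0.0432 0.0456]
bars 484 [ 344.2 -260.6] [ 18.9 179.9] 17.2 z [0.0402 0.043  0.0458]
bars 525 [298.1 224. ] [180.6  19.1] 61.3 z [0.0401 0.0433 0.0459]
bars 543 [265.3 241.5] [179.8  19.5] 61.3 z [0.0402 0.0435 0.0459]
bars 470 [198.9 621.3] [238.7   8.1] 0.7 z [0.0371 0.046  0.0579]
bars 75 [27.7 54.7] [19.2 52.6] 80.6 z [0.0367 0.0468 0.0579]
gaugebase 193 [ 808.6 
[... 6306 characters left out ...]
.7] 63.2 z [0.0126 0.0153 0.0181]
tray 459 [291.4 230.2] [182.3  55.1] 66.6 z [0.0137 0.0208 0.0288]
tray 291 [ 839.1 -453.2] [ 11.6 149.8] 87.1 z [0.0129 0.0213 0.0291]
tray 208 [568.5 -64.4] [ 11.4 178.1] 79.1 z [0.0132 0.021  0.0289]
tray 520 [516.2 111.9] [ 57.  182.5] 79.1 z [0.0146 0.0196 0.0289]
tray 296 [ 839.6 -338.2] [159.5   6.5] 0.6 z [0.013  0.0209 0.029 ]
tray 115 [ 773.1 -180.4] [27.9 71.5] 78.0 z [0.0129 0.0204 0.0293]
tray 943 [558.9 333.1] [252.  160.1] 7.9 z [0.0135 0.0203 0.0232]
tray 186 [256.1 623. ] [142.8  36.2] 15.7 z [0.0128 0.0203 0.0292]
tray 405 [754.1 112.5] [60.5 34.9] 29.6 z [0.0141 0.0169 0.0197]
tray 388 [448.2 674.7] [98.  20.4] 5.6 z [0.0132 0.0171 0.0202]
```

Request:
{"api": "apply_moves", "payload": {"rows": [[2.1,-4.3,0,0,0,0,1],[2.1,-4.3,0,0,0,0,1],[2.1,-4.3,0,0,0,0,1],[2.1,-4.3,0,0,0,0,1],[2.1,-4.3,0,0,0,0,1],[2.1,-4.3,0,0,0,0,1],[2.1,-4.3,0,0,0,0,1],[2.1,-4.3,0,0,0,0,1],[2.1,-4.3,0,0,0,0,1],[2.1,-4.3,0,0,0,0,1],[2.1,-4.3,0,0,0,0,1],[2.1,-4.3,0,0,0,0,1],[2.1,-4.3,0,0,0,0,1],[2.1,-4.3,0,0,0,0,1],[2.1,-4.3,0,0,0,0,1],[2.1,-4.3,0,0,0,0,1],[2.1,-4.3,0,0,0,0,1],[2.1,-4.3,0,0,0,0,1],[2.1,-4.3,0,0,0,0,1],[0,0,0,0,0,0,1]]}}

```text
t: 2.1
tcp_pos: [0.5234, -0.2859, 0.2461]
eef_rot: [[-0.005, 0.23, 0.973], [0.001, 0.973, -0.23], [-1.0, 0.0, -0.005]]
force: [-0.9, 0.2, -1.5]
width: 0.998
```

Run:
```python
from h import *
for cam in ['top','scene']:
    d=np.load('/tmp/%s.npz'%cam);W=d['W']
    for nm,c in [('L',(.516,.107)),('R',(.563,-.0925))]:
        a=np.radians(-8);R=np.array([[np.cos(a),np.sin(a)],[-np.sin(a),np.cos(a)]])
        q=(W[...,:2]-c)@R.T
        print(cam,nm)
        for y in range(-34,36,3):
            m=(abs(q[...,0])<.08)&(abs(q[...,1]*1000-y)<1.5)
            z=W[...,2][m]
            print(y,m.sum(),np.nanmedian(z).round(4) if m.sum() else None,end='; ')
        print()
c,W,T,K=snap('wrist','w1.png')
print(bot.read_state())
```

```text
top L
-34 60 -0.0006; -31 58 -0.0003; -28 167 0.0294; -25 63 0.0432; -22 62 0.0434; -19 64 0.0437; -16 60 0.043; -13 64 0.0434; -10 29 0.0427; -7 21 0.02; -4 60 0.0188; -1 60 0.019; 2 61 0.0194; 5 57 0.0198; 8 137 0.0309; 11 63 0.0431; 14 61 0.043; 17 62 0.0433; 20 61 0.0434; 23 63 0.0429; 26 52 0.043; 29 0 None; 32 0 None; 35 28 -0.0004; 
top R
-34 55 -0.0013; -31 4 -0.0009; -28 49 0.0432; -25 57 0.043; -22 62 0.0431; -19 60 0.0432; -16 60 0.0428; -13 60 0.043; -10 73 0.0407; -7 61 0.0349; -4 59 0.0351; -1 56 0.0348; 2 59 0.035; 5 60 0.0348; 8 51 0.0401; 11 59 0.0433; 14 59 0.0434; 17 60 0.0434; 20 60 0.0439; 23 59 0.0434; 26 77 0.0419; 29 54 -0.0006; 32 55 -0.001; 35 56 -0.0009; 
scene L
-34 0 None; -31 0 None; -28 27 0.0423; -25 65 0.043; -22 63 0.0432; -19 65 0.043; -16 68 0.0429; -13 64 0.0435; -10 222 0.0341; -7 92 0.0195; -4 60 0.0187; -1 68 0.0188; 2 19 0.0192; 5 0 None; 8 8 0.0421; 11 63 0.0433; 14 71 0.0431; 17 67 0.043; 20 69 0.0433; 23 69 0.0434; 26 139 0.0404; 29 295 0.0181; 32 63 -0.0005; 35 66 -0.0008; 
scene R
-34 0 None; -31 0 None; -28 17 0.0423; -25 54 0.043; -22 6
[... 301 characters left out ...]
y([-5.91957277e-01,  1.90745794e-01,  1.26087433e+00, -1.88880378e-05,
        1.69531928e+00, -1.93278540e+00]), 'joint_velocities': array([ 0.04179426, -0.07327042,  0.03894642,  0.01700564,  0.02183368,
        0.0039861 ]), 'effort': array([ -1.17220245, -38.65662217, -32.18186259,  -0.18325446,
        -0.23698677,  -0.04343348]), 'tcp_pos': array([ 0.52261689, -0.28320633,  0.24709855]), 'eef_rot': array([[-0.00444745,  0.22795297,  0.97366199],
       [ 0.00296785,  0.97367034, -0.22794137],
       [-0.99998571,  0.00187593, -0.00500688]]), 'force': array([-0.21202481,  0.91374146, -0.09849783]), 'wrist_torque': array([0.02243952, 0.0427357 , 0.03382359]), 'width': 1.0014815658331455}
```

View pics/w1.png

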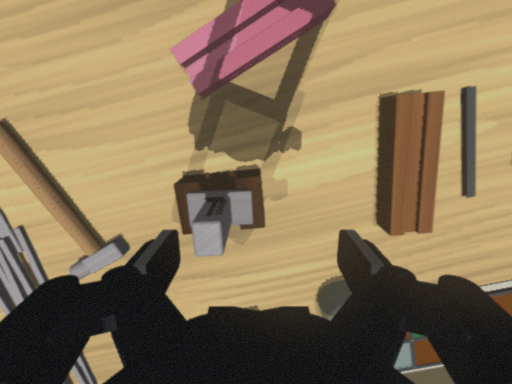

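Both cameras agree on the grooves. The right bar (y≈-0.093) is about 8 mm deep and so the shallow one; the left bar is about 24 mm. The wrist view shows the gauge at about (215,215) on its rest, which I'll now refine from a settled view.

```bash
cat > gfit.py <<'E'
from h import *
from fit import rect
c,W,T,K=snap('wrist');Z=W[...,2]
for nm,zl,zh,a in [('block',.135,.155,50),('base',.054,.068,50),('rest',.044,.054,50),('bars',.039,.047,100)]:
    n,l,s,_=cv2.connectedComponentsWithStats(((Z>zl)&(Z<zh)).astype(np.uint8),connectivity=4)
    for i in range(1,n):
        if s[i,4]>a: rect(W,l==i,nm)
print(bot.read_state()['tcp_pos'],np.degrees(np.arctan2(*np.array(bot.read_state()['eef_rot'])[1::-1,1])))
E
python3 gfit.py
```

```text
block 1139 [ 553.6 -341.8] [28.3 35.7] 78.7 z [0.1383 0.1444 0.1456]
base 1275 [ 553.9 -341.8] [80.2 44.1] 79.0 z [0.0578 0.0596 0.0611]
base 102 [ 738.1 -223.5] [ 6.1 30. ] 36.2 z [0.0543 0.0574 0.0608]
rest 55 [570.1 -75.1] [17.8  9.3] 60.6 z [0.0441 0.0446 0.0454]
rest 850 [ 558.4 -305.7] [34.5 69.6] 82.2 z [0.0481 0.0496 0.051 ]
rest 703 [ 548.5 -377. ] [41.7 69.3] 81.8 z [0.0479 0.0496 0.0509]
rest 152 [ 737.4 -222. ] [ 9.3 45.6] 28.7 z [0.0446 0.0486 0.0534]
bars 2107 [ 353.  -283.9] [ 19.8 132.3] 17.4 z [0.0418 0.0435 0.0448]
bars 3001 [ 381.3 -250.4] [ 19.4 179.6] 17.3 z [0.0421 0.0435 0.0449]
bars 2397 [566.  -74.7] [ 21.2 179.7] 81.7 z [0.0408 0.0437 0.045 ]
bars 2321 [ 561.  -111.8] [ 20.5 180.3] 81.7 z [0.0413 0.0437 0.0449]
bars 123 [ 738.1 -220.9] [11.6 51.2] 27.7 z [0.0395 0.0431 0.0466]
[ 0.52239295 -0.28163722  0.24834762] 76.92142396070118
```

Request:
{"api": "apply_moves", "payload": {"rows": [[1.6,-3.0,0,0,0,2,1],[1.6,-3.0,0,0,0,0,1],[0,0,-2,0,0,0,1],[0,0,-2,0,0,0,1],[0,0,0,0,0,0,1],[0,0,0,0,0,0,1]]}}

```text
t: 2.8
tcp_pos: [0.5545, -0.3396, 0.211]
eef_rot: [[-0.0, 0.189, 0.982], [0.0, 0.982, -0.189], [-1.0, 0.0, -0.0]]
force: [0.6, 0.2, -0.1]
width: 0.999
```

```bash
python3 gfit.py | grep -v bars
```

```text
block 1654 [ 553.3 -342. ] [28.  35.1] 79.3 z [0.1414 0.1445 0.1456]
base 1792 [ 553.6 -341.9] [80.1 43.5] 79.0 z [0.0583 0.0597 0.0608]
rest 69 [555.7 -70.1] [12.2 15.1] 67.5 z [0.044  0.0444 0.0453]
rest 2278 [ 553.4 -343.7] [109.6  70.1] 81.8 z [0.0483 0.0497 0.0509]
[ 0.55488662 -0.34012287  0.2120924 ] 79.07359440533679
```

Request:
{"api": "apply_moves", "payload": {"rows": [[-0.1,-0.2,-3,0,0,0,1],[0,0,-3,0,0,0,1],[0,0,-2.5,0,0,0,1],[0,0,-2,0,0,0,1],[0,0,0,0,0,0,1],[0,0,0,0,0,0,0.6],[0,0,0,0,0,0,0.2],[0,0,0,0,0,0,0.0],[0,0,0,0,0,0,0.0],[0,0,0,0,0,0,0.0],[0,0,0,0,0,0,0.0]]}}

```text
t: 3.95
tcp_pos: [0.5544, -0.3434, 0.1071]
eef_rot: [[0.002, 0.191, 0.982], [-0.001, 0.982, -0.191], [-1.0, -0.001, 0.003]]
force: [1.0, 1.0, 5.8]
width: 0.321
```

Run:
```python
from h import *
s=bot.read_state();print(s['t'],s['tcp_pos'],s['force'],s['width'])
snap('scene','s1.png')
```

```text
3.95 [ 0.55443548 -0.34336352  0.10709511] [1.01991193 0.98314796 5.84577846] 0.32113586404680877
```

Request:
{"api": "apply_moves", "payload": {"rows": [[0,0,1,0,0,0,0],[0,0,2,0,0,0,0],[0,0,3,0,0,0,0],[0,0,2,0,0,0,0],[0,0,0,0,0,0,0],[0,0,0,0,0,0,0]]}}

```text
t: 4.6
tcp_pos: [0.5533, -0.343, 0.1845]
eef_rot: [[-0.001, 0.191, 0.982], [0.001, 0.982, -0.191], [-1.0, 0.0, -0.001]]
force: [-1.0, -0.8, -3.3]
width: 0.323
```

Run:
```python
from h import *
s=bot.read_state();print(s['t'],s['tcp_pos'],s['force'],s['width'])
snap('scene','s2.png')
```

```text
4.6 [ 0.55333067 -0.34297202  0.18448306] [-0.9578081  -0.76792406 -3.31263077] 0.32276389216117984
```

View pics/s2.png

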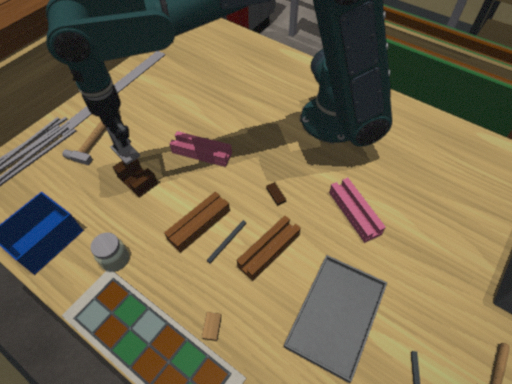

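Request:
{"api": "apply_moves", "payload": {"rows": [[0,2,0,0,0,0.5,0],[0.2,4,0,0,0,0.5,0],[0.2,5,0,0,0,0.5,0],[0.2,5,0,0,0,0.5,0],[0.2,5,0,0,0,0.5,0],[0.2,3,0,0,0,0.3,0],[0,1,0,0,0,0,0],[0,0,0,0,0,0,0],[0,0,0,0,0,0,0],[0,0,0,0,0,0,0]]}}

```text
t: 5.65
tcp_pos: [0.5634, -0.0945, 0.1848]
eef_rot: [[-0.001, 0.144, 0.99], [-0.0, 0.99, -0.144], [-1.0, -0.0, -0.001]]
force: [-0.6, 0.6, -3.7]
width: 0.325
```

```bash
python3 gfit.py
python3 - <<'E'
from h import *
c,W,T,K=snap('wrist','w3.png'); np.savez('/tmp/w3',W=W,c=c)
c,W,T,K=snap('scene'); cv2.imwrite('pics/s3.png',cv2.resize(c[130:300,80:320,::-1],None,fx=3,fy=3)); np.savez('/tmp/s3',W=W,c=c)
E
```

```text
block 3330 [561.6 -93.3] [80.  41.9] 81.8 z [0.1363 0.1374 0.1386]
rest 2208 [ 558.6 -304.3] [34.5 69.4] 81.4 z [0.0464 0.0495 0.0507]
rest 250 [ 564.1 -367. ] [ 8.1 43.3] 74.3 z [0.0445 0.0478 0.0501]
bars 2351 [ 386.3 -265. ] [ 20.5 107.6] 17.4 z [0.0403 0.0434 0.0446]
bars 4417 [513.2  87.5] [ 21.4 179. ] 81.6 z [0.0407 0.0436 0.0449]
bars 4562 [518.2 123.9] [ 21.6 179. ] 81.9 z [0.0404 0.0436 0.0449]
bars 1755 [ 515.8 -105. ] [19.  87.9] 82.0 z [0.0424 0.0437 0.0448]
bars 1767 [521.1 -68.4] [19.1 87.7] 81.7 z [0.0424 0.0437 0.0448]
bars 389 [ 554.9 -290.8] [75.7 28.6] 16.2 z [0.0394 0.0431 0.0466]
bars 333 [ 555.7 -366. ] [ 3.4 58.5] 81.4 z [0.0393 0.0425 0.0465]
[ 0.56350213 -0.09461528  0.18495147] 81.6866546179284
```

View pics/w3.png

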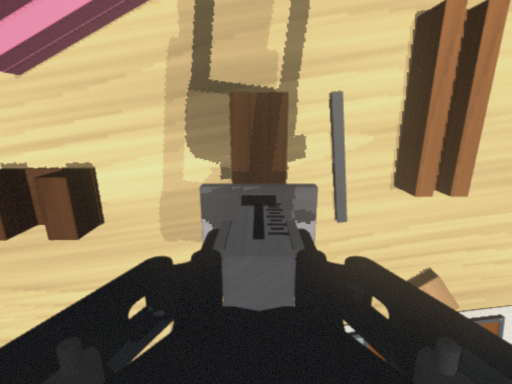

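View pics/s3.png

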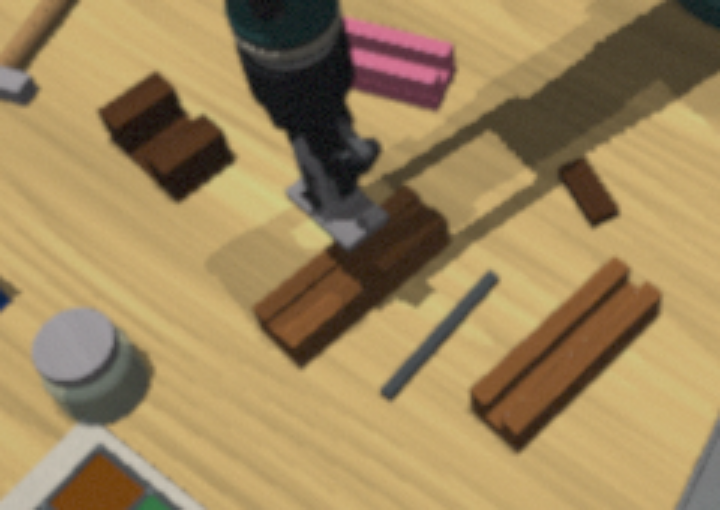

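Request:
{"api": "apply_moves", "payload": {"rows": [[0,0,-2,0,0,0,0],[0,0,-2.5,0,0,0,0],[0,0,-1,0,0,0,0],[0,0,-0.5,0,0,0,0],[0,0,-0.5,0,0,0,0],[0,0,-0.5,0,0,0,0],[0,0,-0.5,0,0,0,0],[0,0,-0.5,0,0,0,0],[0,0,-0.2,0,0,0,0],[0,0,0,0,0,0,0],[0,0,0,0,0,0,0]]}}

```text
t: 6.9
tcp_pos: [0.5639, -0.0935, 0.1039]
eef_rot: [[0.001, 0.143, 0.99], [-0.001, 0.99, -0.143], [-1.0, -0.001, 0.001]]
force: [-3.3, -1.5, 4.6]
width: 0.324
```

```bash
python3 gfit.py
python3 - <<'E'
from h import *
c,W,T,K=snap('wrist','w4.png'); print(bot.read_state()['force'])
E
```

```text
block 13508 [560.5 -92.1] [110.2  31. ] 81.7 z [0.1371 0.1417 0.1535]
base 3423 [561.9 -92.3] [80.2 42. ] 81.9 z [0.0553 0.0565 0.0582]
rest 266 [541.2 -89.4] [77.5  1.6] 81.8 z [0.045  0.0507 0.0535]
rest 399 [ 575.2 -290.6] [ 6.9 41.6] 72.8 z [0.0444 0.0473 0.0501]
bars 3616 [541.   83.2] [ 21.1 121.8] 82.6 z [0.0398 0.0435 0.0446]
bars 2890 [ 506.  -103.7] [19.2 68.7] 81.8 z [0.0424 0.0436 0.0447]
bars 2885 [511.1 -67.1] [19.2 68.5] 81.8 z [0.0425 0.0437 0.0447]
bars 581 [ 566.2 -289.5] [ 3.6 58.9] 82.2 z [0.0394 0.0425 0.0466]
[ 0.56387445 -0.09346331  0.10389399] 81.8042230129471
[-3.7100732  -1.62324881  5.10203589]
```

View pics/w4.png

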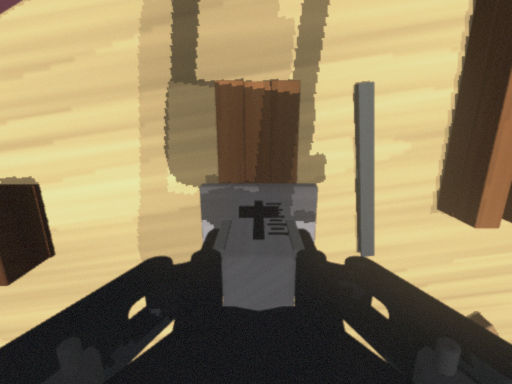

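The base is still about 3 mm above the bar, with the pointer risen to (258,210). I'll press on to seat it.

Request:
{"api": "apply_moves", "payload": {"rows": [[0,0,-0.2,0,0,0,0],[0,0,-0.2,0,0,0,0],[0,0,0,0,0,0,0],[0,0,0,0,0,0,0],[0,0,0,0,0,0,0]]}}

```text
t: 7.5
tcp_pos: [0.5639, -0.0935, 0.1012]
eef_rot: [[0.001, 0.143, 0.99], [-0.001, 0.99, -0.143], [-1.0, -0.001, 0.001]]
force: [-6.5, -0.7, 9.6]
width: 0.322
```

```bash
cat > seat.py <<'E'
from h import *
c,W,T,K=snap('wrist','w%d.png'%(int(bot.read_state()['t']*100)))
s=bot.read_state();print(s['force'],s['tcp_pos'])
Z=W[...,2];m=(Z>.048)&(Z<.062)&(abs(W[...,0]-.555)<.02)&(abs(W[...,1]+.093)<.043)&(W[...,0]<.5485)
P=W[m];A=np.c_[P[:,:2]-P[:,:2].mean(0),np.ones(len(P))];r=np.linalg.lstsq(A,P[:,2],rcond=None)[0];print('base top plane',r.round(4),len(P))
m=(Z>.038)&(Z<.048)&(W[...,1]<-.05)&(W[...,1]>-.13)
P=W[m];A=np.c_[P[:,:2]-P[:,:2].mean(0),np.ones(len(P))];r=np.linalg.lstsq(A,P[:,2],rcond=None)[0];print('bar top',r.round(4),len(P))
E
python3 seat.py; python3 gfit.py | head -8
```

```text
[-6.63526578 -0.18552174 10.04615079] [ 0.56386644 -0.09348215  0.10113411]
base top plane [ 0.3057 -0.0252  0.0537] 1400
bar top [ 0.0059 -0.0002  0.0437] 6044
block 14416 [560.4 -92.1] [112.8  31.4] 81.8 z [0.1363 0.1395 0.1539]
base 292 [546.  -91.2] [32.1  6. ] 86.9 z [0.0541 0.0603 0.0672]
rest 1700 [556.5 -91.5] [80.1 32. ] 82.0 z [0.0465 0.0533 0.0539]
rest 469 [ 558.6 -123.6] [19.1 34. ] 31.0 z [0.0526 0.0535 0.0539]
rest 243 [ 581.2 -291.9] [ 3.6 29.7] 78.2 z [0.0443 0.0467 0.0497]
bars 3187 [545.6  81.7] [ 21.  113.6] 83.1 z [0.0398 0.0435 0.0447]
bars 2977 [ 505.4 -103.7] [19.3 68.2] 82.2 z [0.0425 0.0436 0.0448]
bars 2986 [510.4 -70.3] [27.9 68.6] 83.8 z [0.0425 0.0437 0.0448]
```

```bash
cat > seat2.py <<'E'
from h import *
c,W,T,K=snap('wrist','wseat.png')
Z=W[...,2];a=np.radians(-8.2);d=W[...,:2]-[.5625,-.0928]
x=d[...,0]*np.cos(a)+d[...,1]*np.sin(a);y=-d[...,0]*np.sin(a)+d[...,1]*np.cos(a)
for n,m in [('base',(abs(x)<.02)&(abs(y)>.018)&(abs(y)<.038)&(Z>.05)&(Z<.058)),('basefront',(x<-.0185)&(x>-.0215)&(abs(y)<.038)&(Z>.05)&(Z<.058)),('bar',(x<-.03)&(x>-.085)&(abs(y)>.012)&(abs(y)<.025)&(Z>.03))]:
    P=np.c_[x[m],y[m],Z[m]];A=np.c_[P[:,:2],np.ones(len(P))];r=np.linalg.lstsq(A,P[:,2],rcond=None)[0]
    g=abs(P[:,2]-A@r)<.001;r=np.linalg.lstsq(A[g],P[g,2],rcond=None)[0];print(n,r.round(4),g.sum(),P[:,:2].min(0),P[:,:2].max(0))
s=bot.read_state();print(s['t'],s['force'],s['wrist_torque'])
c,W,T,K=snap('scene');cv2.imwrite('pics/s5.png',cv2.resize(c[150:270,130:290,::-1],None,fx=4,fy=4))
E
python3 seat2.py
```

```text
base [-0.004   0.0011  0.0538] 2036 [-0.01999968 -0.03799361] [0.01600051 0.03799399]
basefront [7.089e-01 3.000e-04 6.750e-02] 423 [-0.02147465 -0.03794511] [-0.01850834  0.03778128]
bar [ 0.0017 -0.001   0.0438] 2877 [-0.08473866 -0.02497575] [-0.03000401  0.02499761]
7.65 [-4.74889308 -0.94288752 10.23100275] [-0.11385339  1.26320735 -0.03286824]
```

View pics/s5.png

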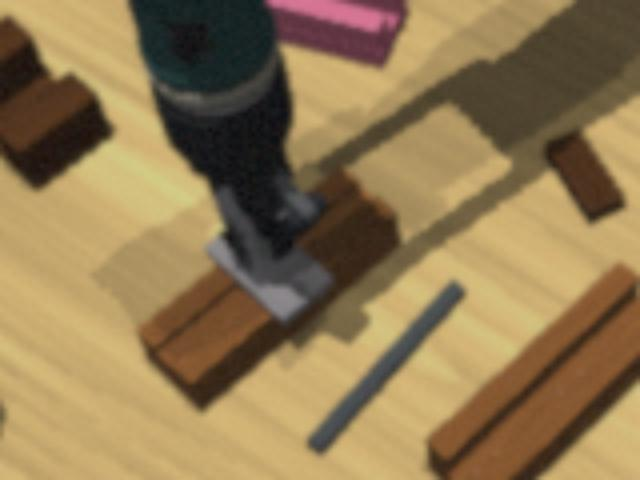

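View pics/wseat.png

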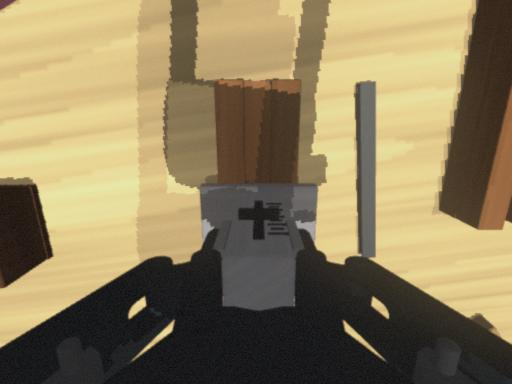

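Run:
```python
from h import *
c,W,T,K=snap('wrist')
for r in range(196,244,3): print(r,c[r,246],W[r,246].round(4),W[r,258].round(4))
```

```text
196 [82 78 81] [ 0.5445 -0.0979  0.0636] [ 0.5458 -0.0903  0.0631]
199 [80 77 78] [ 0.5448 -0.0977  0.0691] [ 0.5457 -0.0903  0.0695]
202 [81 80 80] [ 0.5446 -0.0974  0.0756] [ 0.545  -0.0902  0.0774]
205 [78 79 79] [ 0.5448 -0.0972  0.0805] [ 0.545  -0.0902  0.0827]
208 [46 43 44] [ 0.54   -0.0955  0.0996] [ 0.5407 -0.0896  0.0999]
211 [37 34 35] [ 0.5409 -0.0956  0.1014] [ 0.5412 -0.0897  0.1029]
214 [31 30 30] [ 0.5419 -0.0957  0.1031] [ 0.5434 -0.09    0.1013]
217 [36 34 35] [ 0.5438 -0.096   0.1021] [ 0.5443 -0.0901  0.1029]
220 [72 70 72] [ 0.545  -0.0962  0.103 ] [ 0.5455 -0.0903  0.1038]
223 [80 81 81] [ 0.545  -0.096   0.1069] [ 0.5452 -0.0902  0.1083]
226 [78 76 78] [ 0.5449 -0.0958  0.1107] [ 0.5449 -0.0902  0.1125]
229 [80 80 80] [ 0.5448 -0.0956  0.1142] [ 0.5448 -0.0902  0.1161]
232 [80 79 81] [ 0.5452 -0.0956  0.1167] [ 0.5453 -0.0902  0.1182]
235 [81 79 80] [ 0.5449 -0.0954  0.1205] [ 0.5453 -0.0902  0.121 ]
238 [79 78 81] [ 0.5454 -0.0954  0.1224] [ 0.5458 -0.0903  0.1229]
241 [79 78 77] [ 0.545  -0.0951  0.1259] [ 0.5459 -0.0903  0.1254]
```

Request:
{"api": "apply_moves", "payload": {"rows": [[0,0,-0.05,0,0,0,0],[0,0,0,0,0,0,0],[0,0,0,0,0,0,0],[0,0,0,0,0,0,0],[0,0,0,0,0,0,0],[0,0,0,0,0,0,0]]}}

```text
t: 8.35
tcp_pos: [0.5639, -0.0935, 0.1011]
eef_rot: [[0.001, 0.143, 0.99], [-0.001, 0.99, -0.143], [-1.0, -0.001, 0.001]]
force: [-6.3, -0.6, 12.1]
width: 0.323
```

```bash
python3 seat2.py
```

```text
base [-0.0031  0.0006  0.0538] 2023 [-0.01998192 -0.03799568] [0.01660902 0.03799772]
basefront [0.6834 0.0008 0.0671] 429 [-0.02146207 -0.03788856] [-0.01850902  0.03791786]
bar [-0.0004  0.0007  0.0437] 2868 [-0.08498555 -0.02499445] [-0.03001903  0.02499993]
8.4 [-7.05623146 -0.46413544 13.02732291] [-0.16310599  1.43888116  0.02517382]
```

The pointer centre sits about 57 mm above the underside, so the probe reads 0.022: an 8 mm groove. The right bar is confirmed as the shallow one. Now the gauge goes back to its rest.

Request:
{"api": "apply_moves", "payload": {"rows": [[0,0,0.5,0,0,0,0],[0,0,1.5,0,0,0,0],[0,0,3,0,0,0,0],[0,0,3,0,0,0,0],[0,0,0.5,0,0,0,0],[0,-2,0,0,0,-0.5,0],[-0.2,-4,0,0,0,-0.5,0],[-0.2,-5,0,0,0,-0.5,0],[-0.2,-5,0,0,0,-0.5,0],[-0.2,-5,0,0,0,-0.5,0],[-0.2,-3,0,0,0,-0.3,0],[0,-1,0,0,0,0,0],[0,0,0,0,0,0,0],[0,0,0,0,0,0,0],[0,0,0,0,0,0,0]]}}

```text
t: 9.95
tcp_pos: [0.5542, -0.3412, 0.1835]
eef_rot: [[-0.0, 0.189, 0.982], [0.001, 0.982, -0.189], [-1.0, 0.001, -0.0]]
force: [-0.1, -0.4, -2.5]
width: 0.319
```

```bash
python3 gfit.py
python3 - <<'E'
from h import *
c,W,T,K=snap('wrist','w6.png')
E
```

```text
block 3101 [ 552.5 -339.8] [79.7 41.6] 79.1 z [0.1353 0.1361 0.1373]
rest 1145 [ 541.2 -303.1] [32.5 34.5] 82.3 z [0.0482 0.0496 0.0507]
rest 1018 [ 528.8 -378.7] [33.  30.7] 82.2 z [0.0481 0.0496 0.0508]
bars 1289 [ 398.6 -306.6] [19.7 62.4] 17.1 z [0.0414 0.0435 0.0447]
bars 4110 [ 560.9 -111.8] [ 21.7 179.9] 81.9 z [0.0403 0.0437 0.0449]
bars 871 [606.7 -84.6] [16.2 96.6] 83.4 z [0.0395 0.0434 0.0447]
[ 0.55421611 -0.34123378  0.18377675] 79.13816314930064
```

View pics/w6.png

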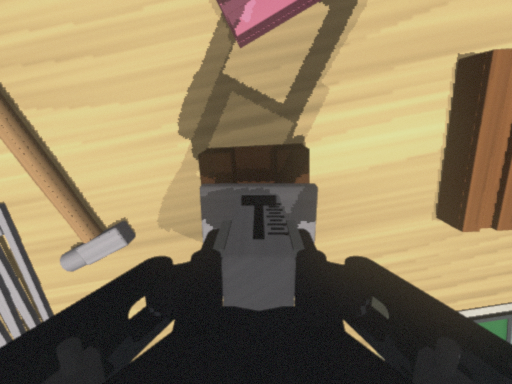

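Request:
{"api": "apply_moves", "payload": {"rows": [[0,-0.3,-2,0,0,0,0],[0,0,-3,0,0,0,0],[0,0,-1.5,0,0,0,0],[0,0,-0.5,0,0,0,0],[0,0,-0.3,0,0,0,0],[0,0,-0.3,0,0,0,0],[0,0,0,0,0,0,0],[0,0,0,0,0,0,0]]}}

```text
t: 10.85
tcp_pos: [0.5542, -0.3464, 0.109]
eef_rot: [[0.002, 0.191, 0.982], [-0.001, 0.982, -0.191], [-1.0, -0.001, 0.002]]
force: [0.6, 0.7, -2.2]
width: 0.32
```

```bash
python3 gfit.py|grep -v bars
python3 - <<'E'
from h import *
c,W,T,K=snap('wrist','w7.png');print(bot.read_state()['force'])
E
```

```text
block 12612 [ 550.6 -345. ] [105.1  30.9] 78.9 z [0.1374 0.1462 0.1532]
base 3505 [ 552.4 -345.2] [80.2 42.3] 79.5 z [0.0586 0.0615 0.0626]
rest 2412 [ 558.6 -304.8] [32.9 70.8] 84.3 z [0.0483 0.0496 0.0507]
rest 1761 [ 546.6 -381.4] [33.1 67. ] 81.8 z [0.0479 0.0496 0.0507]
[ 0.55408444 -0.34642619  0.10894416] 79.00227628569124
[-0.33165312 -0.2793508  -1.92992467]
```

Request:
{"api": "apply_moves", "payload": {"rows": [[0,0,-0.2,0,0,0,0],[0,0,0,0,0,0,0],[0,0,0,0,0,0,0],[0,0,0,0,0,0,0.4],[0,0,0,0,0,0,0.6],[0,0,0,0,0,0,1],[0,0,0,0,0,0,1],[0,0,0,0,0,0,1],[0,0,0,0,0,0,1]]}}

```text
t: 11.85
tcp_pos: [0.5537, -0.3461, 0.1057]
eef_rot: [[-0.0, 0.191, 0.982], [0.0, 0.982, -0.191], [-1.0, 0.0, -0.0]]
force: [-0.4, -0.2, -0.7]
width: 0.999
```

```bash
python3 gfit.py|grep -v bars
python3 - <<'E'
from h import *
c,W,T,K=snap('wrist','w8.png');s=bot.read_state();print(s['force'],s['width'])
E
```

```text
block 4305 [ 546.2 -344.2] [28.1 22.4] 79.5 z [0.1375 0.1444 0.1455]
block 3902 [ 541.6 -399.9] [37.2 27. ] 79.3 z [0.1374 0.1515 0.1545]
block 3865 [ 563.  -289.5] [37.1 27.2] 80.9 z [0.1375 0.1516 0.1546]
base 4368 [ 553.4 -345.4] [80.3 44.1] 79.1 z [0.0583 0.0597 0.0608]
rest 2700 [ 558.3 -308.4] [39.3 69.9] 82.2 z [0.0483 0.0497 0.0508]
rest 2143 [ 548.6 -379.2] [38.7 70.1] 82.0 z [0.0482 0.0496 0.0508]
rest 335 [ 735.8 -224.3] [ 5.8 28.9] 25.9 z [0.0445 0.0485 0.0534]
[ 0.55368624 -0.34604125  0.10579052] 79.00709439991971
[0.05947881 2.04426304 0.45325521] 1.0026428982278366
```

View pics/w8.png

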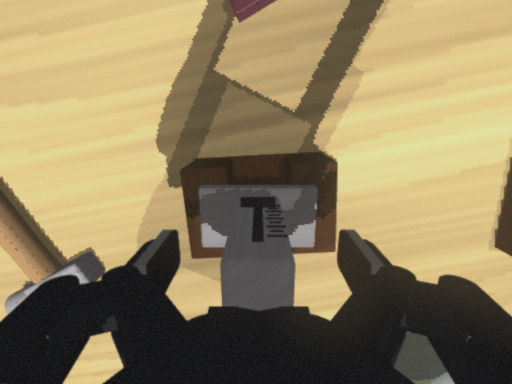

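The gauge is released and stands flat on its rest, with its base at (258,217) in the picture. Now the shallow bar.

Request:
{"api": "apply_moves", "payload": {"rows": [[0,0,2,0,0,0,1],[0,0,4,0,0,0,1],[0,0,4,0,0,0,1],[0,2.3,0,0,0,0.5,1],[0.2,4,0,0,0,0.5,1],[0.2,5,0,0,0,0.5,1],[0.2,5,0,0,0,0.5,1],[0.2,5,0,0,0,0.5,1],[0.2,3,0,0,0,0.3,1],[0,1,0,0,0,0,1],[0,0,0,0,0,0,1],[0,0,0,0,0,0,1],[0,0,0,0,0,0,1]]}}

```text
t: 13.25
tcp_pos: [0.5637, -0.0948, 0.2057]
eef_rot: [[-0.0, 0.145, 0.989], [-0.0, 0.989, -0.145], [-1.0, -0.0, -0.0]]
force: [0.1, 0.7, -0.1]
width: 1.001
```

```bash
python3 gfit.py
python3 - <<'E'
from h import *
c,W,T,K=snap('wrist','w9.png')
E
```

```text
base 1606 [ 555.3 -338.1] [67.7 44.5] 78.9 z [0.0559 0.0596 0.0654]
base 388 [ 780.3 -340. ] [51.5 17. ] 19.8 z [0.0547 0.0607 0.0671]
rest 1528 [ 558.9 -304.5] [33.9 70.2] 82.5 z [0.0458 0.0495 0.0512]
rest 207 [ 525.2 -354.2] [38.1 14.1] 74.5 z [0.0446 0.0491 0.0528]
rest 283 [ 782.  -340.1] [55.5 19. ] 20.9 z [0.0444 0.049  0.0535]
bars 407 [ 363.  -299.7] [12.6 41.3] 13.0 z [0.0396 0.0431 0.0447]
bars 3015 [ 386.5 -265.9] [ 20.6 145. ] 17.2 z [0.0407 0.0433 0.0447]
bars 3871 [517.6 124.3] [ 21.1 179.9] 81.8 z [0.0407 0.0436 0.0449]
bars 3773 [512.6  87.7] [ 20.7 179. ] 81.8 z [0.0409 0.0436 0.0449]
bars 2741 [ 560.7 -111.4] [ 19.1 179.1] 81.9 z [0.0425 0.0437 0.0449]
bars 2749 [565.9 -74.8] [ 19.1 178.9] 81.9 z [0.0425 0.0437 0.0449]
bars 322 [ 555.  -290.8] [75.7 28.8] 16.1 z [0.0395 0.0431 0.0465]
bars 112 [ 519.3 -365.2] [22.7 11.7] 38.2 z [0.0394 0.0428 0.0465]
bars 219 [ 783.7 -340.1] [59.4 21. ] 21.6 z [0.0396 0.043  0.0466]
[ 0.56362741 -0.0948103   0.20566834] 81.67493653738994
```

View pics/w9.png

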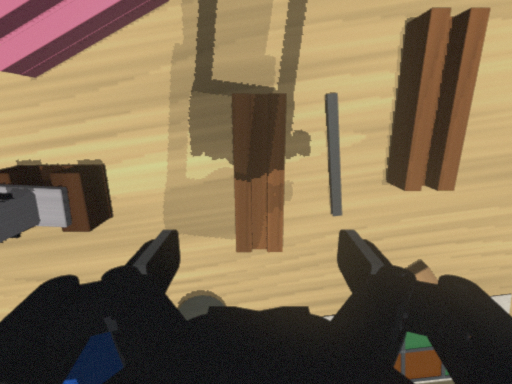

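Request:
{"api": "apply_moves", "payload": {"rows": [[0,0.15,-3,0,0,0,1],[0,0,-4,0,0,0,1],[0,0,-4,0,0,0,1],[0,0,-3.5,0,0,0,1],[0,0,-2,0,0,0,1],[0,0,-1,0,0,0,1],[0,0,0,0,0,0,1],[0,0,0,0,0,0,0.6],[0,0,0,0,0,0,0.3],[0,0,0,0,0,0,0.3],[0,0,0,0,0,0,0.3],[0,0,0,0,0,0,0.3],[0,0,0,0,0,0,0.3]]}}

```text
t: 14.65
tcp_pos: [0.5655, -0.0926, 0.0335]
eef_rot: [[0.005, 0.143, 0.99], [-0.002, 0.99, -0.143], [-1.0, -0.002, 0.005]]
force: [0.6, -2.0, 6.7]
width: 0.643
```

Request:
{"api": "apply_moves", "payload": {"rows": [[0,0,1,0,0,0,0.3],[0,0,2,0,0,0,0.3],[0,0,4,0,0,0,0.3],[0,0,3,0,0,0,0.3],[0,0,0,0,0,0,0.3],[0,0,0,0,0,0,0.3]]}}

```text
t: 15.25
tcp_pos: [0.5633, -0.0913, 0.1305]
eef_rot: [[-0.0, 0.142, 0.99], [0.001, 0.99, -0.142], [-1.0, 0.001, -0.0]]
force: [-0.4, 0.3, -4.0]
width: 0.639
```

Run:
```python
from h import *
s=bot.read_state();print(s['tcp_pos'],s['force'],s['width'],s['qpos'])
c,W,T,K=snap('scene','s7.png')
```

```text
[ 0.56329494 -0.09130131  0.13049716] [-0.41226343  0.31064566 -3.98665276] 0.6393890617069725 [-2.60313368e-01  1.86136467e-01  1.49999374e+00  5.18262453e-04
  1.45601195e+00 -1.68840180e+00]
```

View pics/s7.png

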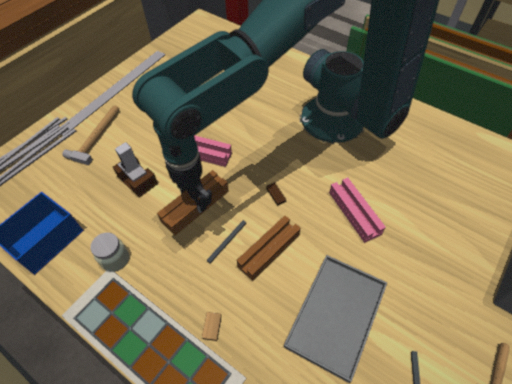

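The bar is held at (195,205) and the gauge stands at (130,170). Next I'll carry the bar over the other bar to the tray.

Request:
{"api": "apply_moves", "payload": {"rows": [[0,2,0,0,0,1,0.3],[0,3.5,0,0,0,1.5,0.3],[0,4,0,0,0,1.5,0.3],[0,4,0,0,0,1.5,0.3],[0,4,0,0,0,1.5,0.3],[-0.1,4,0,0,0,1.5,0.3],[-0.1,4,0,0,0,1.5,0.3],[-0.1,4,0,0,0,1.5,0.3],[-0.1,4,0,0,0,1.5,0.3],[0,4,0,0,0,1.5,0.3],[0,3,0,0,0,1,0.3],[0,1.8,0,0,0,0.5,0.3],[0,0,0,0,0,0,0.3],[0,0,0,0,0,0,0.3],[0,0,0,0,0,0,0.3]]}}

```text
t: 16.8
tcp_pos: [0.5596, 0.3297, 0.1299]
eef_rot: [[-0.002, -0.134, 0.991], [-0.002, 0.991, 0.134], [-1.0, -0.001, -0.002]]
force: [-0.9, -0.7, -2.8]
width: 0.644
```

Run:
```python
from h import *
from fit import rect
c,W,T,K=snap('wrist','w10.png');Z=W[...,2]
print(bot.read_state()['tcp_pos'])
for nm,zl,zh in [('held',.12,.16),('tray',.013,.026),('floor',.002,.009)]:
    n,l,s,_=cv2.connectedComponentsWithStats(((Z>zl)&(Z<zh)).astype(np.uint8),connectivity=4)
    for i in range(1,n):
        if s[i,4]>150: rect(W,l==i,nm)
```

```text
[0.5598117  0.32966061 0.13033004]
held 34018 [531.2 326.7] [126.1  82.7] 8.2 z [0.1316 0.1399 0.1419]
tray 2607 [519.6 134. ] [  3.6 179.8] 81.8 z [0.0137 0.0196 0.0253]
tray 4840 [522.2 326.9] [174.6 160.4] 8.0 z [0.0143 0.021  0.0225]
tray 369 [733.2 101.1] [15.7 35.6] 32.9 z [0.0139 0.0176 0.0187]
floor 1188 [519.6 133.8] [  3.5 180.1] 81.7 z [0.0024 0.0056 0.0087]
floor 3519 [520.5 345.6] [167.3 114.9] 8.1 z [0.0036 0.0047 0.0071]
floor 2586 [531.2 259.6] [164.7  15.4] 8.1 z [0.0035 0.0047 0.007 ]
floor 264 [815.2 177.2] [15.  40.6] 46.0 z [0.0027 0.0064 0.008 ]
```

View pics/w10.png

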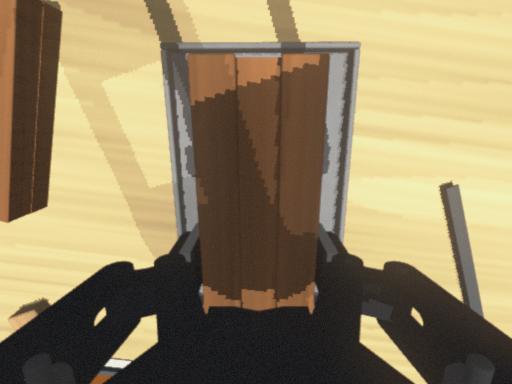

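Request:
{"api": "apply_moves", "payload": {"rows": [[0,0.2,-2,0,0,0,0.3],[0,0,-3,0,0,0,0.3],[0,0,-2.5,0,0,0,0.3],[0,0,-0.8,0,0,0,0.3],[0,0,-0.4,0,0,0,0.3],[0,0,-0.3,0,0,0,0.3],[0,0,0,0,0,0,0.3],[0,0,0,0,0,0,0.3],[0,0,0,0,0,0,0.3]]}}

```text
t: 17.75
tcp_pos: [0.5603, 0.3337, 0.0422]
eef_rot: [[0.002, -0.136, 0.991], [0.001, 0.991, 0.136], [-1.0, 0.001, 0.002]]
force: [-0.3, 0.2, -4.4]
width: 0.644
```

Still hanging, about 3 to 4 mm above the floor.

Request:
{"api": "apply_moves", "payload": {"rows": [[0,0,-0.2,0,0,0,0.3],[0,0,-0.15,0,0,0,0.3],[0,0,0,0,0,0,0.3],[0,0,0,0,0,0,0.3]]}}

```text
t: 18.15
tcp_pos: [0.56, 0.3336, 0.0386]
eef_rot: [[0.001, -0.136, 0.991], [0.001, 0.991, 0.136], [-1.0, 0.001, 0.001]]
force: [-1.8, -0.5, 3.2]
width: 0.641
```

Force has changed sign, so the bar is on the tray floor. Release and rise.

Request:
{"api": "apply_moves", "payload": {"rows": [[0,0,0,0,0,0,0.7],[0,0,0,0,0,0,0.9],[0,0,0,0,0,0,1],[0,0,0,0,0,0,1],[0,0,0,0,0,0,1],[0,0,2,0,0,0,1],[0,0,4,0,0,0,1],[0,0,4,0,0,0,1],[-3,0,4,0,0,0,1],[-4,0,3,0,0,0,1],[-4,0,0,0,0,0,1],[-4,0,0,0,0,0,1],[0,0,0,0,0,0,1],[0,0,0,0,0,0,1]]}}

```text
t: 19.55
tcp_pos: [0.4092, 0.3334, 0.2077]
eef_rot: [[0.001, -0.137, 0.991], [0.001, 0.991, 0.137], [-1.0, 0.0, 0.001]]
force: [-0.3, 0.2, 0.7]
width: 1.0
```

Run:
```python
from h import *
from fit import rect
s=bot.read_state();print(s['t'],s['tcp_pos'],s['force'],s['width'])
for cam in ['top','scene']:
    c,W,T,K=snap(cam,cam+'9.png');Z=W[...,2];print(cam)
    R=(W[...,0]>.45)&(W[...,0]<.7)&(W[...,1]>-.42)&(W[...,1]<.44)
    for nm,zl,zh in [('bar',.038,.053),('base',.054,.068),('blk',.135,.16),('tray',.013,.027)]:
        n,l,st,_=cv2.connectedComponentsWithStats((R&(Z>zl)&(Z<zh)).astype(np.uint8),connectivity=4)
        for i in range(1,n):
            if st[i,4]>80: rect(W,l==i,nm)
```

```text
19.55 [0.40915145 0.3334156  0.20771036] [-0.32731171  0.16875465  0.73541339] 0.9996614905094989
top
bar 1315 [557.2 334. ] [180.7  57.2] 8.0 z [0.0392 0.0471 0.0507]
bar 391 [527.7 123. ] [ 19.5 156.5] 81.7 z [0.0403 0.043  0.046 ]
bar 236 [ 556.6 -304.8] [34.  70.8] 82.9 z [0.0421 0.0487 0.0516]
bar 383 [525.2  85.8] [ 19.4 152.4] 81.9 z [0.0409 0.0434 0.0462]
bar 124 [ 546.  -380.4] [33.5 68.8] 82.7 z [0.043  0.0481 0.0523]
base 272 [ 551.7 -345.3] [80.4 44.7] 78.6 z [0.0555 0.0591 0.063 ]
blk 172 [ 552.1 -344.7] [27.6 35.8] 80.6 z [0.1373 0.1438 0.1461]
tray 492 [561.5 332.4] [245. 161.] 7.9 z [0.0143 0.02   0.0235]
tray 302 [526.5 106.5] [ 15.3 155.8] 81.7 z [0.0166 0.0194 0.0232]
scene
bar 240 [ 559.6 -302.8] [35.  69.5] 83.6 z [0.0398 0.0484 0.0518]
bar 436 [525.6  87.3] [ 20.7 154.4] 81.9 z [0.0398 0.043  0.0457]
bar 469 [528.9 123.9] [ 20.4 158.7] 81.8 z [0.0397 0.0431 0.0457]
bar 1913 [558.  335.2] [181.6  55.9] 7.9 z [0.039  0.0472 0.0503]
base 199 [ 554.7 -343.5] [83.7 43.7] 79.8 z [0.0552 0.0593 0.0652]
blk 132 [ 554.7 -343.9] [30.2 35.2] 78.2 z [0.1371 0.1435 0.1462]
tray 298 [526.8  99.4] [ 36.1 155.7] 82.5 z [0.0163 0.0194 0.0247]
tray 701 [561.6 333.4] [247.1 160. ] 8.0 z [0.0154 0.0203 0.0231]
```

View pics/scene9.png

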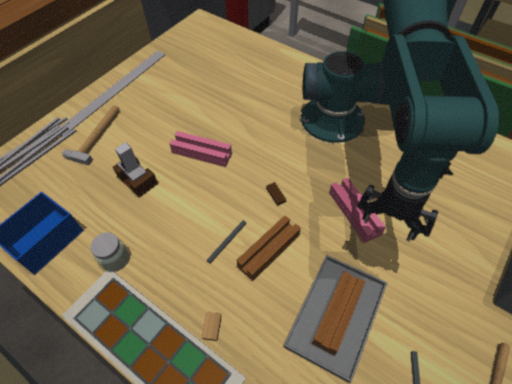

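The bar lies centred in the tray at (340,310). The gauge is upright on its rest at (130,170), and the other bar at (268,247) hasn't moved. The arm is clear of everything.

```bash
python3 -c "
from workcell import bot
print(bot.close_job())"
```

```text
the job is handed in; nothing more can be done
None
```

The shallow bar is in the tray and the job is handed in, at about 20 s of the 62 s allowed. No verdict was reported.

- **Measuring:** I pressed the gauge flat onto the right-hand bar (y ≈ -0.093), with its base tilted less than 0.005 rad, for over 0.4 s. The pointer stood about 57 mm above the underside, so the probe was in by about 0.022 and the groove is 8 mm deep. Depth images from the top and scene cameras had already shown about 8 mm there and about 24 mm in the left bar.
- **Gauge:** it stands let go on its rest, flat, about 2 mm from the rest's centre.
- **Shallow bar:** it lies groove up in the tray, within about 5 mm of the tray's centre and aligned with it. Its top was read at 47 to 50 mm in the last pictures, and 49 mm is expected. I did not fit its tilt separately.
- **Other bar:** it was never touched. A wrist-camera fit after the measurement put it within 1 mm of its start.

The last pictures showed the arm clear of everything. No check failed. The only differences were 1–3 mm between cameras, about what the stated calibration allows.

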